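# Heft the tea tins and hold up the full one

## Robot

A 7-joint arm with a two-finger parallel gripper is mounted at the origin on the work surface. World frame = base frame: x ahead of the robot, y to its left, z up, the work surface at z = 0. Lengths are in m, angles in rad, forces in N, time in s.
With the tool pointing down it reaches from about 0.4 to 0.85 m from the base axis. Payload 6.9 kg.
Tool frame: the origin (TCP) lies on the centre line of the jaws, within the pads' length; the fingertips stand 19 mm ahead of it and the grasp point (between the pads) is the TCP; z points along the fingers, y is the line along which they close (so a half turn about z gives the same grasp; the last joint's range is limited). The gripper opens to 85 mm and grips with 20 to 120 N. Pads are 22 mm wide; open, the fingers measure 114 mm over their backs; the gripper's body (76 mm by 85 mm) begins 54 mm behind the grasp point. The pads swing forward as they close: fully open they stand 13 mm farther back than shut.
Start: joints at [-1.067, 0.507, -0.238, 1.5, 0.126, 1.149, -0.155], TCP at [0.243, 0.576, 0.219] pointing down, gripper open.
Joint ranges: [-3.08, 3.08], [-0.24, 2.05], [-1.43, 1.35], [0, 2.5], [-1.52, 4.66], [0.17, 1.96], [-2.89, 2.89]. Speed limits (rad/s): [2.39, 2.39, 3.14, 3.14, 3.14, 3.14, 3.14].

## Interface

Orientations are given as a unit quaternion [w, x, y, z].
In Python, from workcell import monitor, optics, arm, spotter gives the robot as it stands.
- The arm moves only by the tool jog_arm, never from a script. Its argument "steps" is a list of rows, each a list of 6 numbers: the shift along the tool's x, y, z in mm, then the turn, a rotation vector about the tool's x, y, z in rad. A call has 1 to 10 rows; each row shifts and turns the commanded pose from where the row before left it, along the tool's axes as they then stand; what a row does not reach is not made up. A row lasts 1/10 s, in which the tool goes at most 50 mm and 8.59 degrees, less where a joint would pass 70% of its speed; a pose out of reach is approached as far as the arm can. A call with a gripper value outside its range is refused whole. "gripper" is the closure, from 0 (fully open) to 1 (shut), set as the call begins (left out, the last holds). The fingers move at their own pace and stop on an object; "squeeze" is the grip in N (left out, the last holds). Time passes only in rows, so rows that do not move let the fingers close. It gives the time, the measured TCP pose, the force, the opening and the grip force at its end, in the units of the state.
- monitor.sense(): the state, without advancing time (a new reading comes with each control period).
- optics.capture(name): name is "scene" or "top" or "wrist"; returns the picture (400x640x3 uint8, red, green, blue); there is no depth.
- optics.calibration(name): a dict with "K" (3x3 intrinsics, pixels), "k1" (the pictures are not rectified: a ray, as slopes to the right and down, at radius r is drawn at 1 + k1 r^2 times it, then the intrinsics apply), "extrinsics" (4x4, takes a point from camera to world coordinates); the wrist camera has in their place "tool_from_camera" (4x4, takes a point from camera to tool coordinates, whose origin is the TCP and whose axes are the flange's). Camera axes: x right, y down, z forward; pixel columns grow to the right and rows downward; lengths in m; the calibration is good to about 2 mm. A picture is of the moment at which its call begins: read the wrist's pose just before it. calibration takes no time and is no camera call.
- arm.hand_in(): hands the job in; it is judged then, once.
Trained networks look in the newest picture that a camera, given by its name, has taken for a name from the list of things; names that differ only in an ending like _2 or _b are one class to them, and where a whole thing is asked for, a point or a joint stands for the part that bears it (a point fixed in the world has none). Each returns a list of dicts, best first, with "score" (0 to 1); they miss things now and then, are a little off and sometimes report something else, mostly with a low value. They report only what shows in the picture. A call takes as long as a camera call.
- spotter.boxes_of(thing, camera): "location" ([x, y, z] in m, in world coordinates, good to about 4 mm: the middle of the surface that is visible of it).
- spotter.mark_of(thing, camera): "location" ([x, y, z] in m, in world coordinates, good to about 4 mm: a listed point, or the origin of a listed thing).
The state is a dict: "time": time; "joints": joint angles; "qvel": joint speeds; "effort": joint torques, N m; "tool_pos": TCP position; "tool_rot": TCP orientation; "ft_force": force on the tool from outside, world axes, zero at the start; "ft_torque": the same for the moment, N m; "opening": finger opening in m; "finger_force": force on a finger pad.
Only numpy, scipy, OpenCV 4.12 (cv2) and the standard library are available. Lean on these libraries where they do the work, as an engineer would, in place of code of your own. Each camera call takes 0.05 s, during which the arm holds its last target. There are 200 camera calls.

## Task

Three identical closed tea tins stand on the altar: lift them to feel which is the heaviest, the full one. Set the two lighter tins down upright on the steel tray, to be refilled, without dropping or toppling any tin, and finish holding the heaviest one up in the gripper, upright and still, its underside at least 15 cm above the altar top: do not put it down or let go of it. Leave the spirit house, incense pot, vase and saucer as they stand.

Things in the scene. Friction and masses are not known exactly. Their poses are not given: they have to be found in the camera images.
- tin_a_mid (a point): centre (half-way up) of one of three identical closed tea tins: a plain steel cylinder 56 mm in diameter and 90 mm tall, its top 22 mm a lid of 59 mm diameter that stays shut; it stands upright, z along its axis, its underside 45 mm below this point. Looks tell nothing of its weight, and neither does its name. The tins weigh between 0.09 and 0.6 kg; the heaviest weighs at least 0.2 kg more than either other.
- tin_b_mid (a point): centre (half-way up) of one of three identical closed tea tins: a plain steel cylinder 56 mm in diameter and 90 mm tall, its top 22 mm a lid of 59 mm diameter that stays shut; it stands upright, z along its axis, its underside 45 mm below this point. Looks tell nothing of its weight, and neither does its name.
- tin_c_mid (a point): centre (half-way up) of one of three identical closed tea tins: a plain steel cylinder 56 mm in diameter and 90 mm tall, its top 22 mm a lid of 59 mm diameter that stays shut; it stands upright, z along its axis, its underside 45 mm below this point. Looks tell nothing of its weight, and neither does its name.
- tray: shallow fixed stainless steel tray, 340 mm (its x) by 130 mm (its y), with a low rim; origin at the centre of its underside, on the altar top; inner floor 4 mm above the altar top, rim 4 mm thick and 12 mm high. There is room for three tins in a row along its x, 100 mm apart.
- house: wooden spirit house model, fixed, 240 mm by 200 mm and 300 mm tall, gable roof, porch and tiny swing door (56 by 94 mm, standing ajar) towards its -x; origin at the centre of its underside. To be left alone.
- pot: glazed ceramic incense pot, 104 mm across, 80 mm tall, with three incense sticks up to 160 mm; origin at the centre of its underside. To be left alone.
- vase: white porcelain vase, 84 mm across, 160 mm tall; origin at the centre of its underside. To be left alone.
- saucer: round stainless steel saucer, 110 mm across, 16 mm tall; origin at the centre of its underside. To be left alone.

How it is judged:
At the end, for the whole second after the job is handed in: The heaviest tin is held by the fingers alone, centre over 185 mm above the altar, within 0.35 rad of upright, still (0.04 m/s); the other two stand on the tray inside its rim, untouched, at rest, within 0.12 rad of upright, each pressing on it with 0.4 to 3 N (the heaviest would exceed 3 N) ((((height (world z) of tin_a_mid above 0.185 m and angle between tin_a_mid's own z axis and vertical below 0.35 rad and linear speed of tin_a below 0.04 m/s and contact force between tin_a and the fingers above 1 N and contact force between tin_a and tray below 0.1 N and contact force between tin_a and house below 0.1 N and contact force between tin_a and pot below 0.1 N and contact force between tin_a and vase below 0.1 N and contact force between tin_a and saucer below 0.1 N and contact force between tin_a and tin_b below 0.1 N and contact force between tin_a and tin_c below 0.1 N) and (contact force between tin_b and tray between 0.4 and 3 N and angle between tin_b_mid's own z axis and vertical below 0.12 rad and x of tin_b_mid in the frame of tray between -0.165 and 0.165 m and y of tin_b_mid in the frame of tray between -0.06 and 0.06 m and linear speed of tin_b below 0.03 m/s and contact force between tin_b and the arm below 0.1 N and contact force between tin_b and the fingers below 0.1 N) and (contact force between tin_c and tray between 0.4 and 3 N and angle between tin_c_mid's own z axis and vertical below 0.12 rad and x of tin_c_mid in the frame of tray between -0.165 and 0.165 m and y of tin_c_mid in the frame of tray between -0.06 and 0.06 m and linear speed of tin_c below 0.03 m/s and contact force between tin_c and the arm below 0.1 N and contact force between tin_c and the fingers below 0.1 N)) or ((height (world z) of tin_b_mid above 0.185 m and angle between tin_b_mid's own z axis and vertical below 0.35 rad and linear speed of tin_b below 0.04 m/s and contact force between tin_b and the fingers above 1 N and contact force between tin_b and tray below 0.1 N and contact force between tin_b and house below 0.1 N and contact force between tin_b and pot below 0.1 N and contact force between tin_b and vase below 0.1 N and contact force between tin_b and saucer below 0.1 N and contact force between tin_b and tin_a below 0.1 N and contact force between tin_b and tin_c below 0.1 N) and (contact force between tin_a and tray between 0.4 and 3 N and angle between tin_a_mid's own z axis and vertical below 0.12 rad and x of tin_a_mid in the frame of tray between -0.165 and 0.165 m and y of tin_a_mid in the frame of tray between -0.06 and 0.06 m and linear speed of tin_a below 0.03 m/s and contact force between tin_a and the arm below 0.1 N and contact force between tin_a and the fingers below 0.1 N) and (contact force between tin_c and tray between 0.4 and 3 N and angle between tin_c_mid's own z axis and vertical below 0.12 rad and x of tin_c_mid in the frame of tray between -0.165 and 0.165 m and y of tin_c_mid in the frame of tray between -0.06 and 0.06 m and linear speed of tin_c below 0.03 m/s and contact force between tin_c and the arm below 0.1 N and contact force between tin_c and the fingers below 0.1 N)) or ((height (world z) of tin_c_mid above 0.185 m and angle between tin_c_mid's own z axis and vertical below 0.35 rad and linear speed of tin_c below 0.04 m/s and contact force between tin_c and the fingers above 1 N and contact force between tin_c and tray below 0.1 N and contact force between tin_c and house below 0.1 N and contact force between tin_c and pot below 0.1 N and contact force between tin_c and vase below 0.1 N and contact force between tin_c and saucer below 0.1 N and contact force between tin_c and tin_a below 0.1 N and contact force between tin_c and tin_b below 0.1 N) and (contact force between tin_a and tray between 0.4 and 3 N and angle between tin_a_mid's own z axis and vertical below 0.12 rad and x of tin_a_mid in the frame of tray between -0.165 and 0.165 m and y of tin_a_mid in the frame of tray between -0.06 and 0.06 m and linear speed of tin_a below 0.03 m/s and contact force between tin_a and the arm below 0.1 N and contact force between tin_a and the fingers below 0.1 N) and (contact force between tin_b and tray between 0.4 and 3 N and angle between tin_b_mid's own z axis and vertical below 0.12 rad and x of tin_b_mid in the frame of tray between -0.165 and 0.165 m and y of tin_b_mid in the frame of tray between -0.06 and 0.06 m and linear speed of tin_b below 0.03 m/s and contact force between tin_b and the arm below 0.1 N and contact force between tin_b and the fingers below 0.1 N)))); the arm keeps its last pose, push and grip.
It fails at once if a tin is toppled (angle between any of tin_a_mid, tin_b_mid, tin_c_mid's own z axis and vertical above 0.9 rad).
It fails at once if a tin is dropped (falls out of the fingers faster than 0.7 m/s) ((linear speed of tin_a above 0.7 m/s and contact force between tin_a and the fingers below 0.05 N) or (linear speed of tin_b above 0.7 m/s and contact force between tin_b and the fingers below 0.05 N) or (linear speed of tin_c above 0.7 m/s and contact force between tin_c and the fingers below 0.05 N)).
It fails at once if the pot, vase or saucer is shifted by more than 30 mm, or the robot or a tin pushes the spirit house or its door with over 1 N (distance of any of pot, vase, saucer from where it was at the start of the episode above 0.03 m or contact force between house and the arm above 1 N or contact force between house and the fingers above 1 N or contact force between house and tin_a above 1 N or contact force between house and tin_b above 1 N or contact force between house and tin_c above 1 N).
It also fails if it takes over 72 s, if anything falls off the work surface, if the arm or the gripper's body presses on something with over 40 N, if the wrist force passes 120 N, or if a joint passes its speed limit or range.

## Working session

There is one attempt and no reset: what is moved stays moved. The work goes in short steps, Python scripts to look and compute and a tool call to move; the robot and the scene stay as the last step left them, time stands still between calls to the robot, and variables do not carry over. Pictures are saved under pics/ and viewed, at most 10 in all, crops included, and the job is handed in when it is done.

Besides the shell and the picture viewer there is one more tool, called as a command line: name --pt "numbers of a row" for each row, then --argument value for the rest. jog_arm: Moves the arm, as the interface text tells. Its arguments: {"type":"object","properties":{"steps":{"type":"array"},"gripper":{"type":"number"},"squeeze":{"type":"number"}},"required":["steps"]}

```bash
mkdir -p pics; python3 - <<'E'
from workcell import monitor, optics, arm, spotter
import cv2
s=monitor.sense(); print({k:s[k] for k in("time","tool_pos","tool_rot","ft_force","opening")})
for c in("scene","top"):
    cv2.imwrite(f"pics/{c}0.png",optics.capture(c)[:,:,::-1])
    for t in("tin_a_mid","tray","house","pot","vase","saucer"):
        print(c,t,[(([round(float(v),3) for v in d["location"]]),round(float(d["score"]),2)) for d in spotter.mark_of(t,c)])
E
```

```text
{'time': 0.0, 'tool_pos': array([0.24258693, 0.57543283, 0.21864203]), 'tool_rot': array([-1.56820907e-04,  1.98101361e-01,  9.80181152e-01, -8.57893809e-04]), 'ft_force': array([ 0.68550454,  0.58337341, -0.31120143]), 'opening': 0.08559765519236762}
scene tin_a_mid [([0.541, -0.323, 0.044], 0.89), ([0.498, 0.003, 0.047], 0.68)]
scene tray [([0.504, 0.27, 0.004], 0.66)]
scene house [([0.441, 0.593, -0.001], 0.77)]
scene pot [([0.764, 0.104, -0.0], 0.89)]
scene vase [([0.707, -0.316, 0.002], 0.69)]
scene saucer [([0.761, -0.152, -0.004], 0.67)]
top tin_a_mid [([0.538, -0.32, 0.043], 0.81), ([0.759, -0.152, -0.003], 0.67)]
top tray [([0.496, 0.001, 0.046], 0.65), ([0.5, 0.266, 0.002], 0.61)]
top house [([0.432, 0.586, -0.003], 0.64)]
top pot [([0.765, 0.104, -0.0], 0.68)]
top vase [([0.704, -0.315, -0.004], 0.84)]
top saucer [([0.761, -0.154, -0.003], 0.56)]
```

View pics/scene0.png

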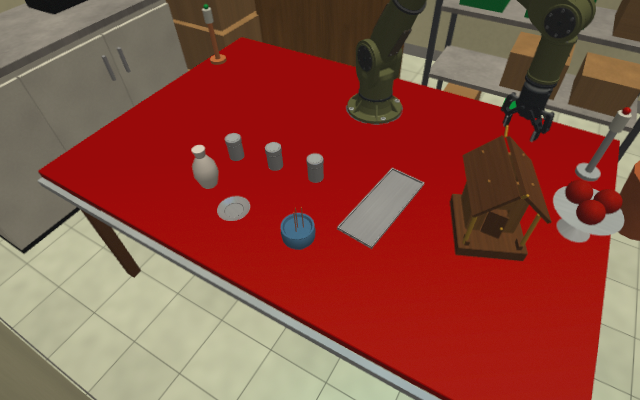

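View pics/top0.png

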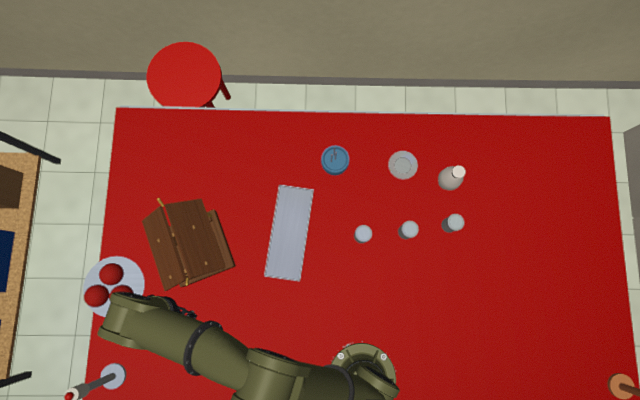

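The three tins show in the top picture at about (363,233), (409,229) and (456,223). The tray's corners are near (279,185), (313,188), (300,281) and (264,276). The gripper is beside the house, so it must rise first.

```bash
cat > h.py <<'E'
from workcell import monitor, optics, arm, spotter
import numpy as np, cv2
from scipy.spatial.transform import Rotation as R
def ground(c,uv,z):
    k=optics.calibration(c);K=np.array(k["K"]);E=np.array(k["extrinsics"])
    # exact inverse of the single radial term
    out=[]
    for u,v in uv:
        d=np.array([(u-K[0,2])/K[0,0],(v-K[1,2])/K[1,1]]);p=d.copy()
        for _ in range(20):p=d/(1+k["k1"]*p@p)
        r=E[:3,:3]@[*p,1];t=E[:3,3];out.append((t+r*(z-t[2])/r[2])[:2])
    return np.array(out)
def pose():
    s=monitor.sense();q=s["tool_rot"];return s,np.array(s["tool_pos"]),R.from_quat([*q[1:],q[0]])
def to(target,yaw=None):
    """shift in tool mm, and rotvec (tool) to make tool y point along world yaw"""
    s,p,r=pose();print("shift mm",np.round(1000*r.inv().apply(np.array(target)-p),1))
    if yaw is not None:
        y=np.array([np.cos(yaw),np.sin(yaw),0]);
        G=R.from_matrix(np.array([np.cross(y,[0,0,-1]),y,[0,0,-1]]).T)
        print("rot",np.round((r.inv()*G).as_rotvec(),3))
E
python3 - <<'E'
from h import *
im=optics.capture("top")[:,:,::-1]
hsv=cv2.cvtColor(im,cv2.COLOR_BGR2HSV)
m=((hsv[:,:,1]<110)&(hsv[:,:,2]>60)).astype(np.uint8)
n,l,st,c=cv2.connectedComponentsWithStats(m)
for i in range(1,n):
    if 80<st[i,4]<6000 and 150<c[i,1]<300: print(st[i],c[i].round(1),ground("top",[c[i]],.09).round(3))
ct=np.array([(279,185),(313,188),(300,281),(264,276)])
g=ground("top",ct,.012);print("tray",g.round(3),g.mean(0).round(3))
for c in("top","scene"):print(c,[(d["location"].__repr__(),d["score"]) for d in spotter.mark_of("tin_b_mid",c)])
s,p,r=pose();print(s["joints"],p)
print("house",ground("top",[(143,215),(235,265),(168,290),(210,200)],.2).round(3))
E
```

```text
[321 145  28  29 141] [334.6 154.7] [[0.776 0.107]]
[388 151  30  28 657] [402.5 164.6] [[ 0.744 -0.137]]
[438 165  28  25 518] [451.2 177. ] [[ 0.702 -0.309]]
[ 264  185   50   97 3368] [288.6 232.8] [[0.491 0.263]]
[442 214  22  18 314] [452.7 222.8] [[ 0.538 -0.309]]
[398 221  21  18 283] [408.1 229.6] [[ 0.511 -0.153]]
[354 225  18  18 258] [362.6 233.5] [[0.494 0.006]]
tray [[0.678 0.311]
 [0.669 0.184]
 [0.327 0.223]
 [0.342 0.352]] [0.504 0.268]
top [('[0.5128, -0.159, 0.047]', 0.66)]
scene [('[0.514, -0.1593, 0.0463]', 0.73), ('[0.4416, 0.5895, -0.0027]', 0.53)]
[-1.06647706  0.50749599 -0.23759524  1.50017847  0.1256942   1.14886126
 -0.15480591] [0.24273365 0.57595404 0.21948474]
house [[0.528 0.725]
 [0.374 0.421]
 [0.293 0.625]
 [0.582 0.514]]
```

jog_arm --pt "0 0 -25 0 0 0" --pt "0 0 -40 0 0 0" --pt "0 0 -40 0 0 0" --pt "0 0 -40 0 0 0" --pt "0 0 -20 0 0 0" --pt "0 0 0 0 0 0"

```text
time: 1.45
tool_pos: [0.2429, 0.577, 0.3882]
tool_rot: [0.0, 0.198, 0.98, 0.003]
ft_force: [0.1, 0.1, 0.5]
opening: 0.085
finger_force: 0.0
```

jog_arm --pt "-33 -31 0 0 0 0" --pt "-33 -31 0 0 0 0" --pt "-33 -31 0 0 0 0" --pt "-33 -31 0 0 0 0" --pt "-33 -31 0 0 0 0" --pt "-33 -31 0 0 0 0" --pt "-33 -31 0 0 0 0" --pt "-33 -31 0 0 0 0" --pt "-33 -31 0 0 0 0" --pt "-33 -31 0 0 0 0"

```text
time: 2.45
tool_pos: [0.4265, 0.1601, 0.3836]
tool_rot: [-0.0, 0.198, 0.98, -0.0]
ft_force: [1.4, 0.8, 0.2]
opening: 0.0854
finger_force: 0.0
```

jog_arm --pt "-33 -31 0 0 0 0" --pt "-33 -31 0 0 0 0" --pt "-33 -31 0 0 0 0" --pt "-28 -28 0 0 0 0" --pt "0 0 30 0 0 -0.07" --pt "0 0 40 0 0 -0.07" --pt "0 0 40 0 0 -0.07" --pt "0 0 40 0 0 -0.07" --pt "0 0 20 0 0 0" --pt "0 0 0 0 0 0"

```text
time: 3.45
tool_pos: [0.4938, 0.0011, 0.211]
tool_rot: [-0.004, 0.059, 0.998, -0.0]
ft_force: [0.1, -0.6, 0.0]
opening: 0.0852
finger_force: 0.0
```

```bash
python3 - <<'E'
from h import *
to([.497,.002,.05],1.453)
cv2.imwrite("pics/w1.png",optics.capture("wrist")[:,:,::-1])
print(spotter.mark_of("tin_c_mid","wrist"));print(monitor.sense()["ft_force"],monitor.sense()["time"])
E
```

```text
shift mm [ -4.2   1.4 161. ]
rot [-0.001 -0.007 -0.001]
[]
[ 1.18645588  0.14431973 -0.5505885 ] 3.55
```

View pics/w1.png

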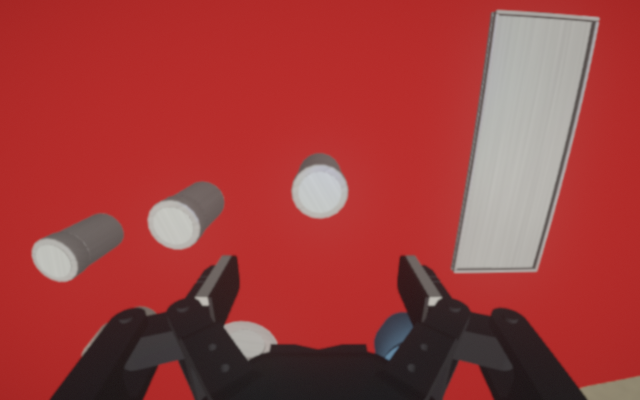

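The nearest tin's lid is at about (320,191), centred between the fingers. The other two lids are at about (174,226) and (56,259). I'll check their positions against the other cameras.

```bash
cat >> h.py <<'E'
def wground(uv,z):
    k=optics.calibration("wrist");K=np.array(k["K"]);T=np.array(k["tool_from_camera"]);_,p0,r=pose();out=[]
    for u,v in uv:
        d=np.array([(u-K[0,2])/K[0,0],(v-K[1,2])/K[1,1]]);p=d.copy()
        for _ in range(20):p=d/(1+k["k1"]*p@p)
        w=r.apply(T[:3,:3]@[*p,1]);t=p0+r.apply(T[:3,3]);out.append((t+w*(z-t[2])/w[2])[:2])
    return np.array(out)
E
python3 - <<'E'
from h import *
print(wground([(320,191),(174,226),(56,259)],.09).round(4))
print(wground([(495,11),(598,18),(537,271),(454,271)],.012).round(4))
E
```

```text
[[ 0.4953  0.0018]
 [ 0.5159 -0.1623]
 [ 0.5412 -0.3214]]
[[0.3296 0.2223]
 [0.3448 0.3511]
 [0.6834 0.3134]
 [0.6653 0.1834]]
```

jog_arm --pt "-2 1 30 0 -0.007 0" --pt "-1 0 40 0 0 0" --pt "0 0 40 0 0 0" --pt "0 0 35 0 0 0" --pt "0 0 20 0 0 0" --pt "0 0 0 0 0 0" --pt "0 0 0 0 0 0"

```text
time: 4.25
tool_pos: [0.5017, 0.0018, 0.0507]
tool_rot: [0.004, 0.059, 0.998, -0.0]
ft_force: [0.0, -0.8, -0.1]
opening: 0.0855
finger_force: 0.0
```

```bash
python3 - <<'E'
from h import *
s=pose()[0];print(s["tool_pos"],s["ft_force"],s["finger_force"]);to([.496,.002,.046],1.453)
E
```

```text
[0.50167537 0.00182269 0.05074252] [ 0.02480297 -0.84755493 -0.07419629] 0.0
shift mm [ 5.7 -0.5  4.7]
rot [ 0.     0.009 -0.001]
```

jog_arm --pt "0 0 0 0 0 0" --pt "0 0 0 0 0 0" --pt "0 0 0 0 0 0" --pt "0 0 0 0 0 0" --pt "0 0 0 0 0 0" --pt "0 0 0 0 0 0" --pt "0 0 0 0 0 0" --pt "0 0 0 0 0 0" --gripper 1 --squeeze 50

```text
time: 5.05
tool_pos: [0.5018, 0.0017, 0.0513]
tool_rot: [0.005, 0.06, 0.998, -0.0]
ft_force: [-0.5, -0.6, 7.9]
opening: 0.0571
finger_force: 51.8
```

jog_arm --pt "0 0 -10 0 0 0" --pt "0 0 -20 0 0 0" --pt "0 0 -20 0 0 0" --pt "0 0 -20 0 0 0" --pt "0 0 -10 0 0 0" --pt "0 0 0 0 0 0" --pt "0 0 0 0 0 0" --pt "0 0 0 0 0 0" --pt "0 0 0 0 0 0" --pt "0 0 0 0 0 0"

```text
time: 6.05
tool_pos: [0.4996, 0.0019, 0.1288]
tool_rot: [0.003, 0.059, 0.998, -0.0]
ft_force: [-0.3, -0.1, -1.7]
opening: 0.0578
finger_force: 53.7
```

```bash
python3 - <<'E'
from h import *
f=[]
for _ in range(8): optics.capture("wrist"); f.append(monitor.sense()["ft_force"])
print(np.round(f,2)[:,2],np.mean(f,0));tc=[.503,.268];ux=np.array([.9933,-.1155])
print(tc+.1*ux,tc-.1*ux)
for k in(.1,0,-.1):
    t=tc+k*ux;print(k);to([*t,.13],1.453)
E
```

```text
[-1.28 -1.44 -0.88 -1.93 -2.09 -0.72 -1.17 -0.22] [ 0.04582102  0.04523012 -1.21353416]
[0.60233 0.25645] [0.40367 0.27955]
0.1
shift mm [-71.5 264.9  -0. ]
rot [-0.     0.007 -0.001]
0
shift mm [ 28.5 264.6  -0.7]
rot [-0.     0.007 -0.001]
-0.1
shift mm [128.5 264.3  -1.4]
rot [-0.     0.007 -0.001]
```

jog_arm --pt "-6 20 0 0 0 0" --pt "-10 37 0 0 0 0" --pt "-10 37 0 0 0 0" --pt "-10 37 0 0 0 0" --pt "-10 37 0 0 0 0" --pt "-10 37 0 0 0 0" --pt "-10 37 0 0 0 0" --pt "-6 23 0 0 0 0" --pt "0 0 0 0 0 0" --pt "0 0 0 0 0 0"

```text
time: 7.45
tool_pos: [0.6025, 0.2565, 0.1294]
tool_rot: [0.003, 0.059, 0.998, -0.001]
ft_force: [-1.0, -0.0, -1.8]
opening: 0.0577
finger_force: 53.8
```

```bash
python3 - <<'E'
from h import *
to([.602,.256,.057],1.453)
E
```

```text
shift mm [ 0.9 -0.5 72.4]
rot [-0.001  0.006 -0.   ]
```

jog_arm --pt "0 0 15 0 0.003 0" --pt "0 0 22 0 0.003 0" --pt "0 0 18 0 0 0" --pt "0 0 9 0 0 0" --pt "0 0 4 0 0 0" --pt "0 0 3 0 0 0" --pt "0 0 1 0 0 0" --pt "0 0 0 0 0 0" --pt "0 0 0 0 0 0" --pt "0 0 0 0 0 0"

```text
time: 8.45
tool_pos: [0.6033, 0.2566, 0.0585]
tool_rot: [0.001, 0.059, 0.998, 0.0]
ft_force: [-0.3, -0.4, -0.6]
opening: 0.0576
finger_force: 53.8
```

jog_arm --pt "0 0 1 0 0 0" --pt "0 0 1 0 0 0" --pt "0 0 1 0 0 0" --pt "0 0 0 0 0 0" --pt "0 0 0 0 0 0" --pt "0 0 0 0 0 0"

```text
time: 9.05
tool_pos: [0.6031, 0.2565, 0.0556]
tool_rot: [0.001, 0.059, 0.998, 0.0]
ft_force: [-2.2, -0.5, 5.3]
opening: 0.0573
finger_force: 54.4
```

Contact. Release gently.

jog_arm --pt "0 0 0 0 0 0" --pt "0 0 0 0 0 0" --pt "0 0 0 0 0 0" --pt "0 0 0 0 0 0" --pt "0 0 0 0 0 0" --pt "0 0 0 0 0 0" --gripper 0

```text
time: 9.65
tool_pos: [0.6031, 0.2565, 0.0549]
tool_rot: [0.0, 0.059, 0.998, -0.0]
ft_force: [0.5, 0.3, -0.7]
opening: 0.0856
finger_force: 0.0
```

jog_arm --pt "0 0 -10 0 0 0" --pt "0 0 -30 0 0 0" --pt "0 0 -40 0 0 0" --pt "0 0 -40 0 0 0" --pt "0 0 -20 0 0 0" --pt "0 0 0 0 0 0"

```text
time: 10.25
tool_pos: [0.6048, 0.2572, 0.1999]
tool_rot: [0.004, 0.059, 0.998, 0.002]
ft_force: [1.0, -0.2, 0.1]
opening: 0.0856
finger_force: 0.0
```

```bash
python3 - <<'E'
from h import *
optics.capture("scene");optics.capture("top")
for c in("scene","top"):print([d["location"] for d in spotter.mark_of("tin_c_mid",c)])
to([.514,-.16,.2],1.453)
print(monitor.sense()["ft_force"])
E
```

```text
[[0.5989, 0.2573, 0.0528]]
[]
shift mm [  38.3 -423.7   -5.6]
rot [-0.001 -0.001 -0.001]
[ 0.32872588 -0.62262509 -1.24863454]
```

jog_arm --pt "3 -30 0 0 0 0" --pt "4 -45 0 0 0 0" --pt "4 -45 0 0 0 0" --pt "4 -45 0 0 0 0" --pt "4 -45 0 0 0 0" --pt "4 -45 0 0 0 0" --pt "4 -45 0 0 0 0" --pt "4 -45 0 0 0 0" --pt "4 -45 0 0 0 0" --pt "3 -34 0 0 0 0"

```text
time: 11.45
tool_pos: [0.5131, -0.163, 0.1939]
tool_rot: [-0.001, 0.061, 0.998, -0.0]
ft_force: [-0.7, 0.1, -0.0]
opening: 0.0858
finger_force: 0.0
```

jog_arm --pt "0 0 0 0 0 0" --pt "0 0 0 0 0 0"

```text
time: 11.65
tool_pos: [0.5141, -0.1605, 0.1939]
tool_rot: [-0.001, 0.06, 0.998, 0.0]
ft_force: [0.5, -0.2, 0.6]
opening: 0.0853
finger_force: 0.0
```

```bash
python3 - <<'E'
from h import *
to([.514,-.16,.048],1.453)
E
```

```text
shift mm [  0.    0.5 145.9]
rot [ 0.    -0.001 -0.003]
```

jog_arm --pt "0 0 25 0 0 0" --pt "0 0 40 0 0 0" --pt "0 0 40 0 0 0" --pt "0 0 25 0 0 0" --pt "0 0 16 0 0 0" --pt "0 0 0 0 0 0" --pt "0 0 0 0 0 0"

```text
time: 12.35
tool_pos: [0.5153, -0.1587, 0.0488]
tool_rot: [-0.0, 0.058, 0.998, 0.0]
ft_force: [0.0, -0.3, 0.6]
opening: 0.0853
finger_force: 0.0
```

jog_arm --pt "0 0 0 0 0 0" --pt "0 0 0 0 0 0" --pt "0 0 0 0 0 0" --pt "0 0 0 0 0 0" --pt "0 0 0 0 0 0" --pt "0 0 0 0 0 0" --pt "0 0 0 0 0 0" --pt "0 0 0 0 0 0" --gripper 1 --squeeze 50

```text
time: 13.15
tool_pos: [0.5159, -0.1602, 0.0503]
tool_rot: [0.002, 0.059, 0.998, -0.0]
ft_force: [-1.4, -0.5, 7.0]
opening: 0.0576
finger_force: 52.8
```

jog_arm --pt "0 0 -10 0 0 0" --pt "0 0 -20 0 0 0" --pt "0 0 -20 0 0 0" --pt "0 0 -20 0 0 0" --pt "0 0 -10 0 0 0" --pt "0 0 0 0 0 0" --pt "0 0 0 0 0 0" --pt "0 0 0 0 0 0" --pt "0 0 0 0 0 0" --pt "0 0 0 0 0 0"

```text
time: 14.15
tool_pos: [0.5147, -0.1599, 0.1283]
tool_rot: [-0.0, 0.059, 0.998, 0.0]
ft_force: [0.3, 0.6, -5.2]
opening: 0.0575
finger_force: 55.3
```

```bash
python3 - <<'E'
from h import *
f=[]
for _ in range(8): optics.capture("wrist"); f.append(monitor.sense()["ft_force"])
print(np.round(f,2)[:,2],np.mean(f,0));tc=[.503,.268];ux=np.array([.9933,-.1155])
for k in(0,-.1):
    t=tc+k*ux;print(k,t);to([*t,.13],1.453)
E
```

```text
[-5.03 -5.97 -5.33 -5.64 -5.36 -5.58 -5.58 -4.71] [-0.12470673 -0.34136974 -5.40088817]
0 [0.503 0.268]
shift mm [ 62.6 423.6  -1.1]
rot [-0.     0.001 -0.001]
-0.1 [0.40367 0.27955]
shift mm [162.6 423.3  -1.2]
rot [-0.     0.001 -0.001]
```

At about 0.55 kg, this tin must be the heaviest, because a lighter one weighs at most 0.4 kg. I'll set it back and move the third tin first.

jog_arm --pt "0 0 15 0 0 0" --pt "0 0 22 0 0 0" --pt "0 0 20 0 0 0" --pt "0 0 11 0 0 0" --pt "0 0 5 0 0 0" --pt "0 0 2 0 0 0" --pt "0 0 1 0 0 0" --pt "0 0 1 0 0 0" --pt "0 0 0 0 0 0" --pt "0 0 0 0 0 0"

```text
time: 15.55
tool_pos: [0.5153, -0.1601, 0.0524]
tool_rot: [0.001, 0.059, 0.998, -0.0]
ft_force: [-0.0, 0.3, -5.4]
opening: 0.0574
finger_force: 55.2
```

jog_arm --pt "0 0 1 0 0 0" --pt "0 0 1 0 0 0" --pt "0 0 1 0 0 0" --pt "0 0 0 0 0 0" --pt "0 0 0 0 0 0" --pt "0 0 0 0 0 0"

```text
time: 16.15
tool_pos: [0.5153, -0.1602, 0.0503]
tool_rot: [0.001, 0.059, 0.998, -0.0]
ft_force: [-3.8, 0.7, 9.7]
opening: 0.0573
finger_force: 56.8
```

jog_arm --pt "0 0 0 0 0 0" --pt "0 0 0 0 0 0" --pt "0 0 0 0 0 0" --pt "0 0 0 0 0 0" --pt "0 0 0 0 0 0" --pt "0 0 0 0 0 0" --gripper 0

```text
time: 16.75
tool_pos: [0.5151, -0.16, 0.0489]
tool_rot: [0.0, 0.059, 0.998, -0.0]
ft_force: [-0.2, -0.7, 0.7]
opening: 0.0854
finger_force: 0.0
```

jog_arm --pt "0 0 -10 0 0 0" --pt "0 0 -30 0 0 0" --pt "0 0 -40 0 0 0" --pt "0 0 -40 0 0 0" --pt "0 0 -25 0 0 0" --pt "0 0 0 0 0 0"

```text
time: 17.35
tool_pos: [0.5169, -0.1608, 0.1986]
tool_rot: [0.004, 0.059, 0.998, -0.001]
ft_force: [0.1, 0.8, 0.1]
opening: 0.0855
finger_force: 0.0
```

```bash
python3 - <<'E'
from h import *
to([.540,-.321,.195],1.453)
E
```

```text
shift mm [ -41.9 -156.3    4.1]
rot [-0.001  0.009 -0.001]
```

jog_arm --pt "-8 -30 0 0 0 0" --pt "-10 -40 0 0 0 0" --pt "-10 -40 0 0 0 0" --pt "-10 -33 0 0 0 0" --pt "-4 -13 0 0 0 0" --pt "0 0 0 0 0 0" --pt "0 0 0 0 0 0" --pt "0 0 0 0 0 0"

```text
time: 18.15
tool_pos: [0.5385, -0.3176, 0.194]
tool_rot: [0.0, 0.058, 0.998, 0.001]
ft_force: [0.3, -0.3, 0.4]
opening: 0.0852
finger_force: 0.0
```

```bash
python3 - <<'E'
from h import *
to([.540,-.321,.048],1.453)
E
```

```text
shift mm [ -1.8  -3.4 146. ]
rot [0.001 0.001 0.001]
```

jog_arm --pt "-2 -3 25 0 0 0" --pt "0 0 40 0 0 0" --pt "0 0 40 0 0 0" --pt "0 0 25 0 0 0" --pt "0 0 16 0 0 0" --pt "0 0 0 0 0 0" --pt "0 0 0 0 0 0"

```text
time: 18.85
tool_pos: [0.5405, -0.3221, 0.0486]
tool_rot: [0.001, 0.059, 0.998, 0.0]
ft_force: [0.0, -0.1, 0.3]
opening: 0.0853
finger_force: 0.0
```

jog_arm --pt "0 0 0 0 0 0" --pt "0 0 0 0 0 0" --pt "0 0 0 0 0 0" --pt "0 0 0 0 0 0" --pt "0 0 0 0 0 0" --pt "0 0 0 0 0 0" --pt "0 0 0 0 0 0" --pt "0 0 0 0 0 0" --gripper 1 --squeeze 50

```text
time: 19.65
tool_pos: [0.541, -0.3233, 0.0499]
tool_rot: [0.002, 0.059, 0.998, -0.0]
ft_force: [-0.9, 1.6, 5.6]
opening: 0.0575
finger_force: 52.4
```

jog_arm --pt "0 0 -10 0 0 0" --pt "0 0 -30 0 0 0" --pt "0 0 -40 0 0 0" --pt "0 0 -40 0 0 0" --pt "0 0 -20 0 0 0" --pt "0 0 -10 0 0 0" --pt "0 0 0 0 0 0" --pt "0 0 0 0 0 0" --pt "0 0 0 0 0 0" --pt "0 0 0 0 0 0"

```text
time: 20.65
tool_pos: [0.5392, -0.3228, 0.1965]
tool_rot: [-0.001, 0.059, 0.998, 0.001]
ft_force: [-0.3, 0.6, -1.5]
opening: 0.0576
finger_force: 53.9
```

```bash
python3 - <<'E'
from h import *
f=[]
for _ in range(8): optics.capture("wrist"); f.append(monitor.sense()["ft_force"])
print(np.mean(f,0));tc=[.503,.268];ux=np.array([.9933,-.1155])
for k in(-.03,-.1):
    t=tc+k*ux;print(k,t);to([*t,.2],1.453)
E
```

```text
[ 0.08993173 -0.02613102 -1.33777384]
-0.03 [0.473201 0.271465]
shift mm [136.6 582.5  -2.2]
rot [-0.     0.001 -0.001]
-0.1 [0.40367 0.27955]
shift mm [206.6 582.3  -2.3]
rot [-0.     0.001 -0.001]
```

jog_arm --pt "4 20 0 0 0 0" --pt "9 40 0 0 0 0" --pt "10 42 0 0 0 0" --pt "10 42 0 0 0 0" --pt "10 42 0 0 0 0" --pt "10 42 0 0 0 0" --pt "10 42 0 0 0 0" --pt "10 42 0 0 0 0" --pt "10 42 0 0 0 0" --pt "10 42 0 0 0 0"

```text
time: 22.05
tool_pos: [0.4941, 0.0828, 0.1983]
tool_rot: [0.001, 0.059, 0.998, 0.0]
ft_force: [0.9, -0.1, -1.6]
opening: 0.0576
finger_force: 53.9
```

jog_arm --pt "10 42 0 0 0 0" --pt "10 42 0 0 0 0" --pt "10 42 0 0 0 0" --pt "9 40 0 0 0 0" --pt "4 20 0 0 0 0" --pt "0 0 0 0 0 0" --pt "0 0 0 0 0 0" --pt "0 0 0 0 0 0"

```text
time: 22.85
tool_pos: [0.4742, 0.2694, 0.1979]
tool_rot: [0.001, 0.06, 0.998, -0.0]
ft_force: [0.9, -0.5, -1.5]
opening: 0.0578
finger_force: 54.0
```

```bash
python3 - <<'E'
from h import *
to([.473,.271,.056],1.453)
E
```

```text
shift mm [  1.5   1.6 141.9]
rot [-0.001  0.001 -0.003]
```

jog_arm --pt "1 1 25 0 0 0" --pt "0 0 40 0 0 0" --pt "0 0 40 0 0 0" --pt "0 0 20 0 0 0" --pt "0 0 9 0 0 0" --pt "0 0 4 0 0 0" --pt "0 0 1 0 0 0" --pt "0 0 0 0 0 0" --pt "0 0 0 0 0 0" --pt "0 0 0 0 0 0"

```text
time: 23.85
tool_pos: [0.4734, 0.2722, 0.0597]
tool_rot: [0.001, 0.059, 0.998, 0.0]
ft_force: [-0.7, 0.5, -1.6]
opening: 0.0579
finger_force: 53.9
```

jog_arm --pt "0 0 2 0 0 0" --pt "0 0 1 0 0 0" --pt "0 0 1 0 0 0" --pt "0 0 1 0 0 0" --pt "0 0 0 0 0 0" --pt "0 0 0 0 0 0" --pt "0 0 0 0 0 0"

```text
time: 24.55
tool_pos: [0.473, 0.272, 0.0539]
tool_rot: [0.001, 0.059, 0.998, -0.0]
ft_force: [-1.1, -0.0, 0.5]
opening: 0.0576
finger_force: 54.0
```

jog_arm --pt "0 0 1 0 0 0" --pt "0 0 0 0 0 0" --pt "0 0 0 0 0 0"

```text
time: 24.85
tool_pos: [0.4734, 0.272, 0.0538]
tool_rot: [0.001, 0.059, 0.998, 0.0]
ft_force: [-1.6, -1.3, 9.7]
opening: 0.0575
finger_force: 54.7
```

jog_arm --pt "0 0 0 0 0 0" --pt "0 0 0 0 0 0" --pt "0 0 0 0 0 0" --pt "0 0 0 0 0 0" --pt "0 0 0 0 0 0" --pt "0 0 0 0 0 0" --gripper 0

```text
time: 25.45
tool_pos: [0.473, 0.272, 0.0528]
tool_rot: [0.0, 0.059, 0.998, -0.0]
ft_force: [-0.2, 0.1, -0.8]
opening: 0.0854
finger_force: 0.0
```

jog_arm --pt "0 0 -10 0 0 0" --pt "0 0 -30 0 0 0" --pt "0 0 -40 0 0 0" --pt "0 0 -40 0 0 0" --pt "0 0 -25 0 0 0" --pt "0 0 0 0 0 0"

```text
time: 26.05
tool_pos: [0.4747, 0.273, 0.2026]
tool_rot: [0.004, 0.06, 0.998, 0.002]
ft_force: [0.5, 0.4, -0.9]
opening: 0.0854
finger_force: 0.0
```

```bash
python3 - <<'E'
from h import *
to([.5145,-.160,.195],1.453)
E
```

```text
shift mm [ -90.9 -425.2    6.2]
rot [ 0.005  0.007 -0.001]
```

jog_arm --pt "-6 -30 0 0 0 0" --pt "-10 -45 0 0 0 0" --pt "-10 -45 0 0 0 0" --pt "-10 -45 0 0 0 0" --pt "-10 -45 0 0 0 0" --pt "-10 -45 0 0 0 0" --pt "-10 -45 0 0 0 0" --pt "-10 -45 0 0 0 0" --pt "-10 -45 0 0 0 0" --pt "-5 -35 0 0 0 0"

```text
time: 27.05
tool_pos: [0.5124, -0.1639, 0.1978]
tool_rot: [0.0, 0.06, 0.998, -0.0]
ft_force: [-0.1, -0.3, 0.1]
opening: 0.0852
finger_force: 0.0
```

jog_arm --pt "0 0 0 0 0 0" --pt "0 0 0 0 0 0" --pt "0 0 0 0 0 0"

```text
time: 27.35
tool_pos: [0.5127, -0.1593, 0.1977]
tool_rot: [0.0, 0.059, 0.998, 0.0]
ft_force: [-0.1, 0.8, -0.1]
opening: 0.0854
finger_force: 0.0
```

```bash
python3 - <<'E'
from h import *
to([.5145,-.160,.048],1.453)
for c in("scene","top"):
    cv2.imwrite(f"pics/{c}9.png",optics.capture(c)[:,:,::-1])
    print([(d["location"],d["score"]) for d in spotter.mark_of("tin_c_mid",c)])
E
```

```text
shift mm [ -1.8  -0.6 149.7]
rot [0.001 0.    0.   ]
[([0.5982, 0.2566, 0.0509], 0.96)]
[([0.5926, 0.2533, 0.0481], 0.84)]
```

View pics/scene9.png

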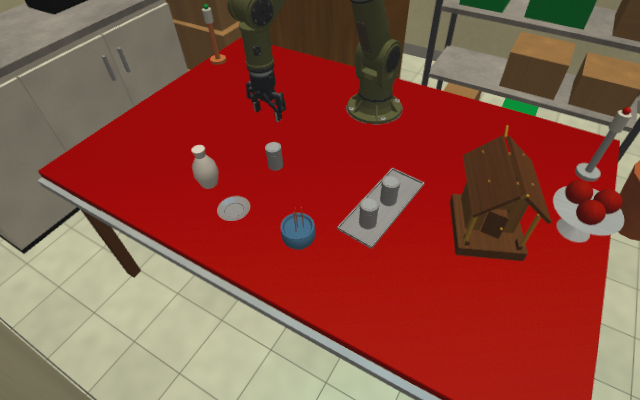

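Two tins stand upright inside the tray, at (369,213) and (390,190). The heavy one is at (274,156), and the gripper is above it. I'll grasp it again.

jog_arm --pt "-2 -1 25 0 0 0" --pt "0 0 40 0 0 0" --pt "0 0 40 0 0 0" --pt "0 0 28 0 0 0" --pt "0 0 16 0 0 0" --pt "0 0 0 0 0 0" --pt "0 0 0 0 0 0"

```text
time: 28.25
tool_pos: [0.5152, -0.1616, 0.0493]
tool_rot: [0.0, 0.059, 0.998, -0.0]
ft_force: [-0.2, -0.3, 0.6]
opening: 0.0854
finger_force: 0.0
```

jog_arm --pt "0 0 0 0 0 0" --pt "0 0 0 0 0 0" --pt "0 0 0 0 0 0" --pt "0 0 0 0 0 0" --pt "0 0 0 0 0 0" --pt "0 0 0 0 0 0" --pt "0 0 0 0 0 0" --pt "0 0 0 0 0 0" --gripper 1 --squeeze 60

```text
time: 29.05
tool_pos: [0.5159, -0.1618, 0.0506]
tool_rot: [0.002, 0.059, 0.998, -0.0]
ft_force: [-0.8, 1.7, 6.6]
opening: 0.0576
finger_force: 62.9
```

jog_arm --pt "0 0 -10 0 0 0" --pt "0 0 -25 0 0 0" --pt "0 0 -30 0 0 0" --pt "0 0 -30 0 0 0" --pt "0 0 -30 0 0 0" --pt "0 0 -30 0 0 0" --pt "0 0 -30 0 0 0" --pt "0 0 -20 0 0 0" --pt "0 0 -10 0 0 0" --pt "0 0 0 0 0 0"

```text
time: 30.05
tool_pos: [0.5148, -0.1622, 0.2652]
tool_rot: [0.001, 0.059, 0.998, -0.0]
ft_force: [0.1, -0.1, -5.0]
opening: 0.0574
finger_force: 65.8
```

jog_arm --pt "0 0 0 0 0 0" --pt "0 0 0 0 0 0" --pt "0 0 0 0 0 0" --pt "0 0 0 0 0 0" --pt "0 0 0 0 0 0" --pt "0 0 0 0 0 0" --pt "0 0 0 0 0 0" --pt "0 0 0 0 0 0" --pt "0 0 0 0 0 0" --pt "0 0 0 0 0 0"

```text
time: 31.05
tool_pos: [0.5146, -0.162, 0.264]
tool_rot: [0.001, 0.059, 0.998, -0.0]
ft_force: [0.1, -0.5, -4.9]
opening: 0.0572
finger_force: 65.8
```

```bash
python3 - <<'E'
from h import *
for c in("scene","top"):
    im=optics.capture(c)[:,:,::-1]
    cv2.imwrite(f"pics/{c}f.png",cv2.resize(im[50:250,180:500],None,fx=2,fy=2))
    for t in("pot","vase","saucer","tin_a_mid"):print(c,t,[d["location"] for d in spotter.mark_of(t,c)])
print(monitor.sense()["ft_force"],np.abs(monitor.sense()["qvel"]).max())
E
```

```text
scene pot [[0.7662, 0.1024, -0.005]]
scene vase [[0.7053, -0.3126, 0.0]]
scene saucer [[0.7607, -0.1533, 0.0015]]
scene tin_a_mid [[0.4717, 0.271, 0.0495]]
top pot [[0.7628, 0.1098, 0.0009]]
top vase [[0.7021, -0.3159, 0.0005]]
top saucer [[0.7608, -0.1555, -0.0017], [0.7619, 0.1086, 0.0013]]
top tin_a_mid [[0.4723, 0.2767, 0.0481]]
[ 0.4022827  -0.6556274  -4.11147625] 0.0018777486024061513
```

View pics/scenef.png

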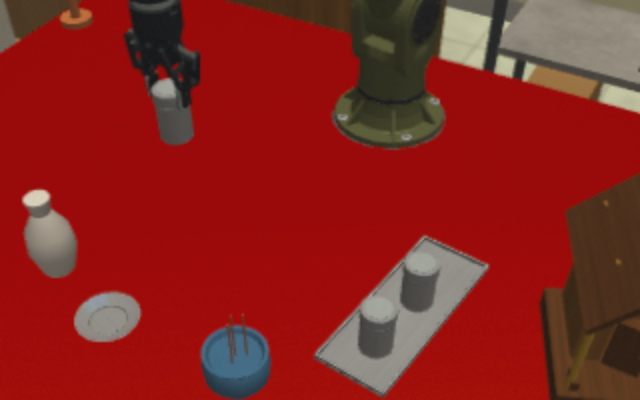

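View pics/topf.png

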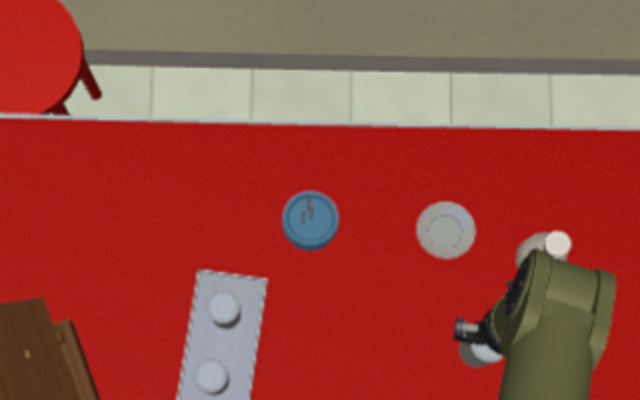

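The heavy tin is held upright at (172,112) in the scene crop, with its centre about 0.26 m up. Both light tins stand in the tray, at (378,327) and (420,282), and nothing else has moved.

```bash
python3 -c "
from workcell import arm;print(arm.hand_in())"
```

```text
the job is handed in; nothing more can be done
None
```

I handed in the job with the heaviest tin (about 0.55 kg) held upright and still, its underside about 21 cm above the altar, and the two lighter ones (about 0.13 kg each) standing upright on the tray; no verdict came back.

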